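# Used cartridge through the sprung gate of the recycling chute

### The job

Drop the used ink cartridge into the recycling chute: with the fingers spread, push the sprung gate open with one finger and keep it open while the other finger pushes the cartridge along the deck and over the edge into the well. The cartridge must not be pushed against the gate, and must not be picked up. Then come away so that the gate swings fully shut by itself, and leave the tape roll, the jar and the carton alone.

Things in the scene. Friction and masses are not known exactly. Their poses are not given: they have to be found in the camera images.
- chute: White recycling drop chute fixed on the table, 370 mm long, 166 wide, 100 high, open from above. Origin: on the table under the middle of the gate line. x runs along the lane, away from the robot; y to the left; z up. Grey deck: x = -200 to 0 mm, top at z = 100. Fences 22 mm above the deck at y = -75 and 75; thin posts 66 mm above it at x = 0, y = -77 and 77.
- deck_edge (a point): Middle of the deck's far edge, on the deck's top face, right under the shut gate (chute x = 0, y = 0, z = 100 mm). Beyond it the deck ends and the well begins. Axes as the chute's.
- well_floor (a point): Centre of the floor of the open-topped well beyond the deck: 162 mm along the lane (chute x = 0 to 162 mm), 150 mm wide, floor 6 mm above the table, walls up to deck level (100 mm). Axes as the chute's.
- gate (a joint): Angle of the sprung gate, rad: 0 shut (straight across the lane), growing as it is pushed away from the robot over the well, at most 1.5. The upright hinge is at the left end of the gate line (chute x = 0, y = 70 mm). A spring always closes it: about 0.12 N m shut, 0.2 N m wide open, so some 1 to 4 N at a finger.
- gate_panel (a point): The gate's plain aluminium panel, 138 mm wide, 5 thick, 50 high, its lower edge 6 mm above deck level (z = 106 to 156 mm). It spans 2 to 140 mm from the hinge axis. This point is the panel's centre; y runs along the panel towards the hinge, x through its thickness (along the lane when shut), z up.
- cartridge: The used ink cartridge, a dark plastic block 46 mm (its x, along the lane) by 52 mm (its y) by 34 mm high with a slightly raised grey top, about 90 g, standing on the deck short of the gate, near the lane's middle and turned by at most about 10 degrees from it. Origin: centre of its underside; z up.
- tape_roll: Bystander: roll of packing tape lying flat on the table left of the chute, 90 mm diameter, 48 mm high. Origin: centre of its underside.
- jar: Bystander: white jar standing on the table right of the chute, 56 mm diameter, 85 mm high. Origin: centre of its underside.
- carton: Bystander: small cardboard carton on the table right of the chute, 90 x 60 x 50 mm high. Origin: centre of its underside.

How it is judged (in metres and radians):
On the way, in this order (a step that is already met when the one before it is completed fails the run):
1. a finger pushes the gate open (more than 0.5 rad) while the cartridge is still on the deck (value of joint gate above 0.5 rad and contact force between the fingers and gate above 0.2 N and x of cartridge in the frame of chute below 0.005 m and z of cartridge in the frame of chute above 0.095 m), for 0.02 s.
2. the cartridge has gone over the edge into the well while a finger still holds the gate open (more than 0.5 rad) (value of joint gate above 0.5 rad and contact force between the fingers and gate above 0.2 N and x of cartridge in the frame of chute above 0.005 m and z of cartridge in the frame of chute below 0.085 m), for 0.02 s.
At the end, for the whole second after the job is handed in: The cartridge lies at rest in the chute's well (origin below 75 mm, between the well's walls), the gate has swung shut (below 0.06 rad), and the tape roll, jar and carton are within 15 mm of where they began (value of joint gate below 0.06 rad and x of cartridge in the frame of chute between 0 and 0.165 m and y of cartridge in the frame of chute between -0.078 and 0.078 m and z of cartridge in the frame of chute below 0.075 m and linear speed of cartridge below 0.02 m/s and distance of each of tape_roll, jar, carton from where it was at the start of the episode below 0.015 m); the robot touches nothing.
It fails at once if the cartridge is pushed against the gate (more than 1 N) (contact force between cartridge and gate above 1 N).
It fails at once if the cartridge is lifted (more than 15 mm above the deck) (z of cartridge in the frame of chute above 0.115 m).
It fails at once if a bystander is pushed aside by more than 15 mm (distance of any of tape_roll, jar, carton from where it was at the start of the episode above 0.015 m).
It also fails if it takes over 35 s, if anything falls off the work surface, if the arm or the gripper's body presses on something with over 40 N, if the wrist force passes 120 N, or if a joint passes its speed limit or range.

### The arm

A 6-joint arm with a two-finger parallel gripper is mounted at the origin on the work surface. World frame = base frame: x ahead of the robot, y to its left, z up, the work surface at z = 0. Lengths are in m, angles in degrees, forces in N, time in s.
With the tool pointing down it reaches from about 0.15 to 0.775 m from the base axis. Payload 6.1 kg.
Tool frame: the origin (TCP) lies at the very end of the fingers, on their centre line; the grasp point (between the pads) lies 19 mm behind it; z points along the fingers, y is the direction in which the jaws open and shut (so a half turn about z gives the same grasp; the last joint's range is limited). The gripper opens to 85 mm and grips with 20 to 120 N. Pads are 22 mm wide; open, the fingers measure 114 mm over their backs; the gripper's body (76 mm by 85 mm) begins 54 mm behind the grasp point. The pads swing forward as they close: fully open they stand 13 mm farther back than shut.
Start: joints at [65.031, 7.208, -2.269, 80.523, 0, 90], TCP at [0.222, 0.476, 0.231] pointing down, gripper open.
Joint ranges: [-155.77, 155.77], [-54.66, 111.73], [-72.52, 77.12], [-102.08, 115.82], [-83.92, 84.16], [-180, 180]. Speed limits (degrees/s): [136.94, 136.94, 172.46, 180, 180, 180].

### API

Orientations are given as a 3x3 rotation matrix whose columns are the frame's x, y, z axes.
In Python, from rig import robot gives the robot as it stands.
- The arm moves only by the tool send_rows, never from a script. Its argument "rows" is a list of rows, each a list of 7 numbers: the shift along the tool's x, y, z in units of 40 mm (1.0 is 40 mm), then the turn, a rotation vector about the tool's x, y, z in rad, then the opening in per cent of the stroke, from 0 (shut) to 100 (fully open). A call has exactly 8 rows; each row shifts and turns the commanded pose from where the row before left it, along the tool's axes as they then stand; what a row does not reach is not made up. A row lasts 1/10 s, in which the tool goes at most 50 mm and 8.59 degrees, less where a joint would pass 70% of its speed; a pose out of reach is approached as far as the arm can. A call is refused whole if a number of a shift passes 1 or a number of a turn 0.15, either way. A call with a gripper value outside its range is refused whole. The fingers move at their own pace and stop on an object; "squeeze" is the grip in N (left out, the last holds). Time passes only in rows, so rows that do not move let the fingers close, or fill a call up. It gives the time, the measured TCP pose, the force and the opening at its end, in the units of the state.
- robot.get_state(): the state, without advancing time (a new reading comes with each control period).
- robot.grab_frame(name): name is "scene" or "top" or "wrist"; returns the picture (420x560x3 uint8, red, green, blue); there is no depth.
- robot.calibration(name): a dict with "vertical_fov" (degrees; the focal length in pixels is half the picture's height over the tangent of half this angle, whatever the lens; pixels are square), "cx", "cy" (the principal point, pixels), "R" (3x3) and "t" (3): a world point X has camera coordinates R X + t; the wrist camera has in their place "mount" (4x4, takes a point from camera to tool coordinates, whose origin is the TCP and whose axes are the flange's). Camera axes: x right, y down, z forward; pixel columns grow to the right and rows downward; lengths in m; the calibration is good to about 2 mm. The wrist camera is an equidistant fisheye: a pixel r from the principal point sees the ray r / f radians off the axis. A picture is of the moment at which its call begins: read the wrist's pose just before it. calibration takes no time and is no camera call.
- robot.finish_job(): hands the job in, once; it reports no verdict.
The state is a dict: "clock": time; "joint_positions": joint angles; "dq": joint speeds; "joint_efforts": joint torques, N m; "tool_pos": TCP position; "tcp_rot": TCP orientation; "force": force on the tool from outside, world axes, zero at the start; "torque": the same for the moment, N m; "gripper_width": opening from 0.0 (shut) to 1.0 (fully open).
Only numpy, scipy, OpenCV 4.12 (cv2) and the standard library are available. Lean on these libraries where they do the work, as an engineer would, in place of code of your own. Each camera call takes 0.05 s, during which the arm holds its last target.

## Working session

There is one attempt and no reset: what is moved stays moved. The work goes in short steps, Python scripts to look and compute and a tool call to move; the robot and the scene stay as the last step left them, time stands still between calls to the robot, and variables do not carry over. Pictures are saved under pics/ and viewed, and the job is handed in when it is done.

Besides the shell and the picture viewer there is one more tool, called after "Request:" as name(argument=value, ...), one argument or row to a line, values as JSON. send_rows: Moves the arm, as the interface text tells. Its arguments: {"type":"object","properties":{"rows":{"type":"array","items":{"type":"array","items":{"type":"number"}}},"squeeze":{"type":"number"}},"required":["rows"]}

```bash
ls; mkdir -p pics; cat > h.py <<'E'
import numpy as np,cv2
from rig import robot
E
python3 - <<'E'
from h import *
for n in("top","scene"):
    im=robot.grab_frame(n); cv2.imwrite(f"pics/{n}0.png",im[:,:,::-1]); print(robot.calibration(n))
s=robot.get_state();print(s['clock'],s['tool_pos'],s['tcp_rot'],s['gripper_width'])
E
```

```text
pics
{'vertical_fov': 46.63187953053835, 'cx': 280.4310086371001, 'cy': 210.02453341120892, 'R': array([[-0.02169709, -0.99934541, -0.02894806],
       [-0.99571915,  0.02420238, -0.08920551],
       [ 0.08984773,  0.02688863, -0.99559248]]), 't': array([0.06901662, 0.56949025, 1.06374442])}
{'vertical_fov': 47.18360335840886, 'cx': 272.1966073552307, 'cy': 210.4196829323046, 'R': array([[ 0.54884477,  0.83567273, -0.02050618],
       [ 0.52942966, -0.36648815, -0.76510827],
       [-0.6468954 ,  0.40906909, -0.64357504]]), 't': array([-0.3673571 , -0.20804497,  1.46709779])}
0.1 [0.22145201 0.47559872 0.23059934] [[-9.06530808e-01  4.22139210e-01 -6.17621965e-04]
 [ 4.22139661e-01  9.06529832e-01 -1.33034959e-03]
 [-1.69998957e-06 -1.46672562e-03 -9.99998924e-01]] 1.0031617621822604
```

View pics/top0.png

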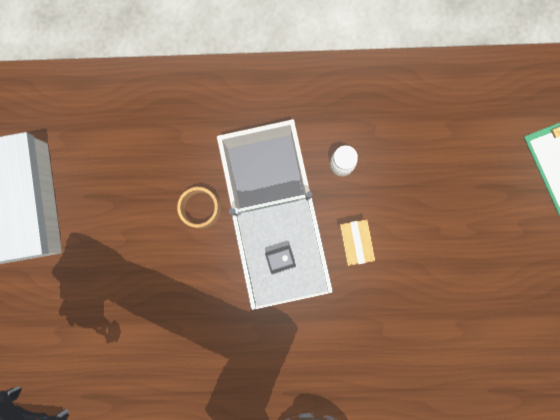

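View pics/scene0.png

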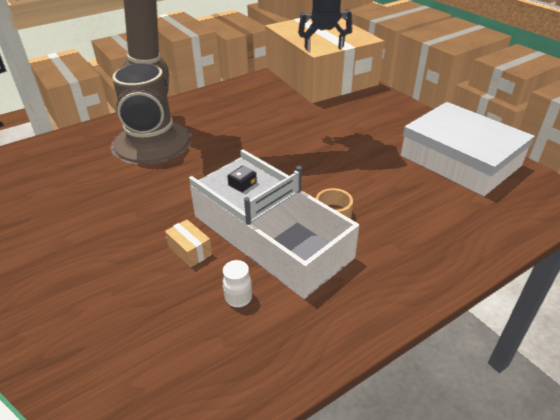

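The top view shows the chute running from about (290,300) to (256,128), with the gate line near (235,210) to (308,196) and the cartridge near (280,258). I'll enlarge both views to measure.

```bash
python3 - <<'E'
import cv2
a=cv2.imread("pics/top0.png")[110:320,200:350]; cv2.imwrite("pics/topz.png",cv2.resize(a[70:210],None,fx=4.2,fy=4.2,interpolation=cv2.INTER_CUBIC))
cv2.imwrite("pics/topz2.png",cv2.resize(a[0:110],None,fx=5,fy=5,interpolation=cv2.INTER_CUBIC))
a=cv2.imread("pics/scene0.png")[145:300,180:370]; cv2.imwrite("pics/scz.png",cv2.resize(a[:120],None,fx=4.2,fy=4.2,interpolation=cv2.INTER_CUBIC))
E
```

```text
(no output)
```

View pics/topz.png

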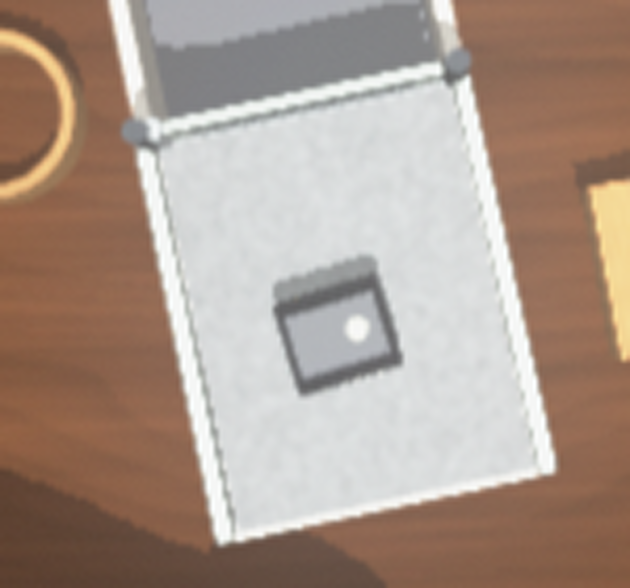

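View pics/topz2.png

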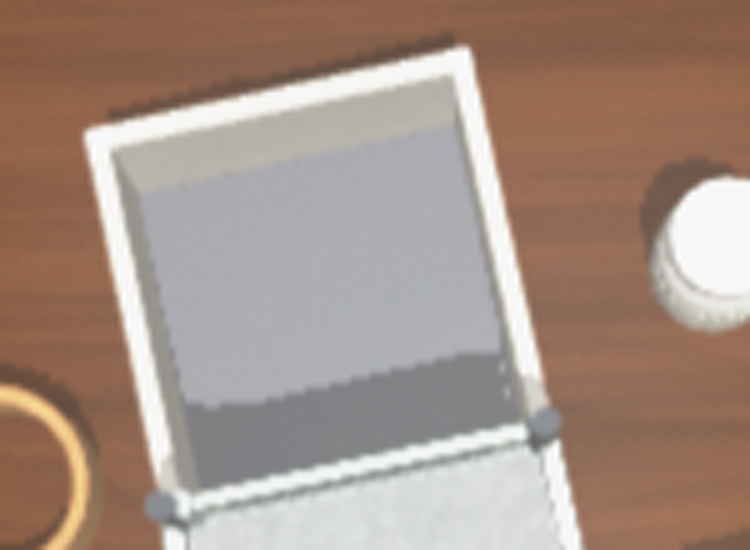

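View pics/scz.png

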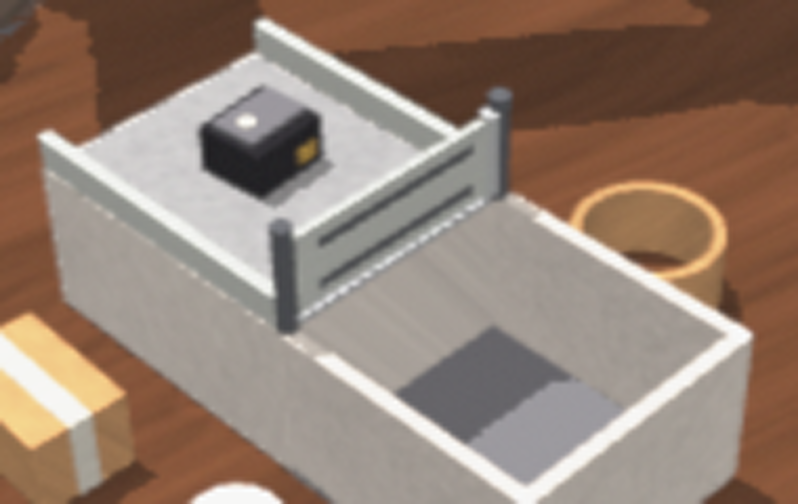

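```bash
cat >> h.py <<'E'
from scipy.optimize import least_squares
cal={n:robot.calibration(n) for n in("top","scene")}
def proj(n,X):
    c=cal[n];f=210/np.tan(np.radians(c['vertical_fov']/2));p=np.atleast_2d(X)@c['R'].T+c['t']
    return p[:,:2]/p[:,2:]*f+[c['cx'],c['cy']]
def pl(P,q):
    c,s=np.cos(q[2]),np.sin(q[2]);P=np.atleast_2d(P);return np.c_[q[0]+c*P[:,0]-s*P[:,1],q[1]+s*P[:,0]+c*P[:,1],P[:,2]]
def unz(p,o,s): return (np.array(p,float)+.5)/s-.5+np.array(o)
E
cat > fit.py <<'E'
from h import *
T1=((200,180),4.2);T2=((200,110),5);S=((180,145),4.2)
obs=[("top",T1,(217,546),(-.2,.083,.122)),("top",T1,(554,470),(-.2,-.083,.122)),("top",T1,(134,132),(0,.077,.166)),("top",T1,(457,62),(0,-.077,.166)),
("top",T2,(86,131),(.17,.083,.1)),("top",T2,(468,46),(.17,-.083,.1)),
("scene",S,(499,95),(0,.077,.166)),("scene",S,(283,228),(0,-.077,.166)),("scene",S,(750,333),(.17,.083,.1)),("scene",S,(41,135),(-.2,-.083,.122))]
def r(q,sel=("top","scene")): return np.concatenate([(proj(n,pl(P,q))-unz(p,*Z))[0] for n,Z,p,P in obs if n in sel])
for sel in (("top",),("scene",),("top","scene")):
    s=least_squares(r,[.55,0,.1],args=(sel,));print(sel,s.x,np.degrees(s.x[2]));print(s.fun.reshape(-1,2).round(1).tolist())
q=s.x
ct=[(275,310),(378,275),(402,360),(302,395)]  # far-left, far-right, near-right, near-left (top face z .134)
C=[(.023,.026,.134),(.023,-.026,.134),(-.023,-.026,.134),(-.023,.026,.134)]
f=lambda c:(proj("top",pl(pl(C,c),q))-unz(ct,*T1)).ravel()
s=least_squares(f,[-.1,0,0]);print("cart in chute",s.x,np.degrees(s.x[2]),s.fun.round(1))
E
python3 fit.py
```

```text
('top',) [0.57459006 0.07247682 0.18929223] 10.84564605549271
[[-0.1, 0.3], [0.6, 1.0], [-0.2, -0.7], [-0.0, -0.7], [-0.2, -0.1], [-0.1, 0.3]]
('scene',) [0.57013771 0.07319595 0.18795697] 10.76914110885187
[[0.3, -0.0], [-0.3, -0.6], [0.7, 0.4], [-0.8, -0.1]]
('top', 'scene') [0.57357521 0.07233554 0.18933968] 10.848364738183186
[[0.0, 0.8], [0.7, 1.5], [-0.1, -0.2], [0.0, -0.2], [-0.1, 0.4], [-0.1, 0.7], [0.9, 0.8], [0.3, 0.5], [1.5, 1.3], [-0.6, 0.8]]
cart in chute [-0.11249274  0.00414977  0.10394298] 5.955493924220075 [-0.6 -1.  -0.5 -0.8  1.   1.   0.   0.8]
```

Request:
send_rows(
  rows=[
    [0,0,0,0,0,0.14,100],
    [0,0,0,0,0,0.14,100],
    [0,0,0,0,0,0.14,100],
    [0,0,0,0,0,0.14,100],
    [0,0,0,0,0,0.14,100],
    [0,0,0,0,0,0.14,100],
    [0,0,0,0,0,0,100],
    [0,0,0,0,0,0,100],
  ],
)

```text
clock: 0.9
tool_pos: [0.2216, 0.4758, 0.231]
tcp_rot: [[-0.294, 0.956, -0.0], [0.956, 0.294, -0.001], [-0.0, -0.0, -1.0]]
force: [1.1, -0.0, 0.1]
gripper_width: 1.0
```

```bash
cat >> h.py <<'E'
Q=np.array([.5738,.0724,.1893])
def rel(P,zt):  # chute xy target for TCP -> units
    s=robot.get_state();w=pl([[P[0],P[1],zt]],Q)[0];R=np.array(s['tcp_rot']);d=R.T@(w-s['tool_pos'])/.04
    yw=np.degrees(np.arctan2(R[1,1],R[0,1]));print("t",s['clock'],"tcp",np.round(s['tool_pos'],4),"yaw y",round(yw,2),"need units",d.round(3),"force",np.round(s['force'],2),s['gripper_width'])
    p=np.array(s['tool_pos'])-[Q[0],Q[1],0];c,sn=np.cos(Q[2]),np.sin(Q[2]);print("tcp in chute",round(c*p[0]+sn*p[1],4),round(-sn*p[0]+c*p[1],4),round(p[2],4))
E
python3 -c "
from h import *
rel((-.1125+.0045,.0045),.23)"
```

```text
t 0.9 tcp [0.2216 0.4758 0.231 ] yaw y 17.09 need units [-11.822   2.781   0.029] force [ 1.07 -0.    0.15] 0.999660293295041
tcp in chute -0.27 0.4625 0.231
```

Request:
send_rows(
  rows=[
    [-0.74,0.174,0,0,0,0,100],
    [-0.74,0.174,0,0,0,0,100],
    [-0.74,0.174,0,0,0,0,100],
    [-0.74,0.174,0,0,0,0,100],
    [-0.74,0.174,0,0,0,0,100],
    [-0.74,0.174,0,0,0,0,100],
    [-0.74,0.174,0,0,0,0,100],
    [-0.74,0.174,0,0,0,0,100],
  ],
)

```text
clock: 1.7
tool_pos: [0.3441, 0.2644, 0.2313]
tcp_rot: [[-0.294, 0.956, 0.0], [0.956, 0.294, 0.0], [0.0, 0.0, -1.0]]
force: [-0.6, 0.5, 0.1]
gripper_width: 1.002
```

Request:
send_rows(
  rows=[
    [-0.74,0.174,0,0,0,0,100],
    [-0.74,0.174,0,0,0,0,100],
    [-0.74,0.174,0,0,0,0,100],
    [-0.74,0.174,0,0,0,0,100],
    [-0.74,0.174,0,0,0,0,100],
    [-0.74,0.174,0,0,0,0,100],
    [-0.74,0.174,0,0,0,0,100],
    [0,0,0,0,0,0,100],
  ],
)

```text
clock: 2.5
tool_pos: [0.4518, 0.0791, 0.231]
tcp_rot: [[-0.29, 0.957, -0.0], [0.957, 0.29, -0.001], [-0.001, -0.0, -1.0]]
force: [0.4, 0.2, 0.1]
gripper_width: 0.999
```

```bash
python3 - <<'E'
from h import *
rel((-.1125+.0045,.0045),.23)
c=robot.calibration("wrist");print(c)
im=robot.grab_frame("wrist");cv2.imwrite("pics/w1.png",im[:,:,::-1])
im=robot.grab_frame("scene");cv2.imwrite("pics/s1.png",im[:,:,::-1])
E
```

```text
t 2.5 tcp [0.4518 0.0791 0.231 ] yaw y 16.84 need units [-0.65   0.198  0.025] force [0.42 0.18 0.12] 0.9992319769774143
tcp in chute -0.1186 0.0295 0.231
{'vertical_fov': 65.70646984690485, 'cx': 273.36613880216413, 'cy': 203.51612845264336, 'mount': array([[-3.93749361e-04, -9.53789015e-01, -3.00476888e-01,
         7.63767467e-02],
       [ 9.99998790e-01, -8.27665586e-04,  1.31680497e-03,
         1.00317635e-03],
       [-1.50464849e-03, -3.00476007e-01,  9.53788187e-01,
        -1.42111824e-01],
       [ 0.00000000e+00,  0.00000000e+00,  0.00000000e+00,
         1.00000000e+00]])}
```

View pics/w1.png

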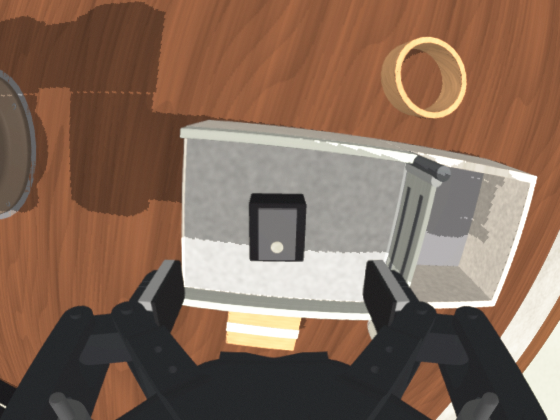

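View pics/s1.png

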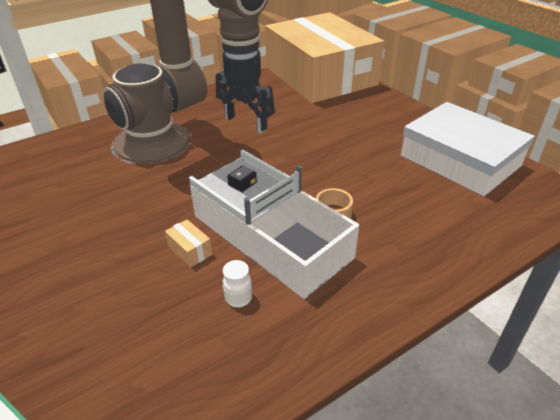

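```bash
cat >> h.py <<'E'
def wray(px):
    c=robot.calibration("wrist");f=210/np.tan(np.radians(c['vertical_fov']/2));d=np.array(px,float)-[c['cx'],c['cy']];r=np.hypot(*d);th=r/f
    v=np.array([*(np.sin(th)*d/r),np.cos(th)]);M=c['mount'];return M[:3,3],M[:3,:3]@v
def wproj(P):
    c=robot.calibration("wrist");f=210/np.tan(np.radians(c['vertical_fov']/2));M=c['mount'];p=np.linalg.inv(M)[:3]@np.array([*P,1]);rr=np.hypot(p[0],p[1]);return p[:2]/rr*np.arctan2(rr,p[2])*f+[c['cx'],c['cy']]
def wpt(px,z,s):
    o,d=wray(px);R=np.array(s['tcp_rot']);o=R@o+s['tool_pos'];d=R@d;return o+d*(z-o[2])/d[2]
def toch(p):
    p=p-np.array([Q[0],Q[1],0]);c,sn=np.cos(Q[2]),np.sin(Q[2]);return np.array([c*p[0]+sn*p[1],-sn*p[0]+c*p[1],p[2]])
E
python3 - <<'E'
from h import *
s=robot.get_state()
for px in [(250,195),(305,195),(305,261),(249,261)]: print("cart top corner",toch(wpt(px,.134,s)).round(4))
print("deck near-left fence top",toch(wpt((182,130),.122,s)).round(4), "left post top", toch(wpt((415,158),.166,s)).round(4))
print("well far left",toch(wpt((535,178),.1,s)).round(4))
for z in (0,-.006,-.013,-.02): print(z,wproj((.011,-.0425,z)).round(),wproj((-.011,-.0425,z)).round(),wproj((.011,.0425,z)).round())
a=cv2.imread("pics/w1.png");cv2.imwrite("pics/w1z.png",cv2.resize(a[240:340,130:280],None,fx=5,fy=5))
E
```

```text
cart top corner [-0.1368  0.0378  0.134 ]
cart top corner [-0.0948  0.0422  0.134 ]
cart top corner [-0.0869 -0.0141  0.134 ]
cart top corner [-0.1331 -0.0188  0.134 ]
deck near-left fence top [-0.1959  0.0819  0.122 ] left post top [-0.0261  0.0856  0.166 ]
well far left [0.1676 0.082  0.1   ]
0 [185. 244.] [189. 282.] [358. 243.]
-0.006 [181. 249.] [187. 288.] [360. 249.]
-0.013 [178. 255.] [183. 295.] [364. 255.]
-0.02 [173. 262.] [180. 304.] [368. 262.]
```

View pics/w1z.png

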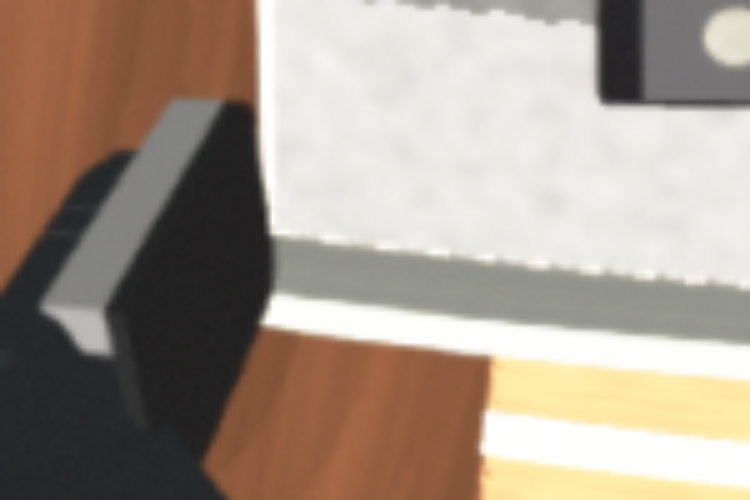

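```bash
python3 - <<'E'
from h import *
s=robot.get_state()
a=cv2.imread("pics/w1.png");cv2.imwrite("pics/w1y.png",cv2.resize(a[180:275,230:325],None,fx=6,fy=6))
for px in [(250,195),(305,195)]: print("bottom",toch(wpt(px,.1,s)).round(4))
E
```

```text
bottom [-0.1383  0.0278  0.1   ]
bottom [-0.0904  0.0329  0.1   ]
```

View pics/w1y.png

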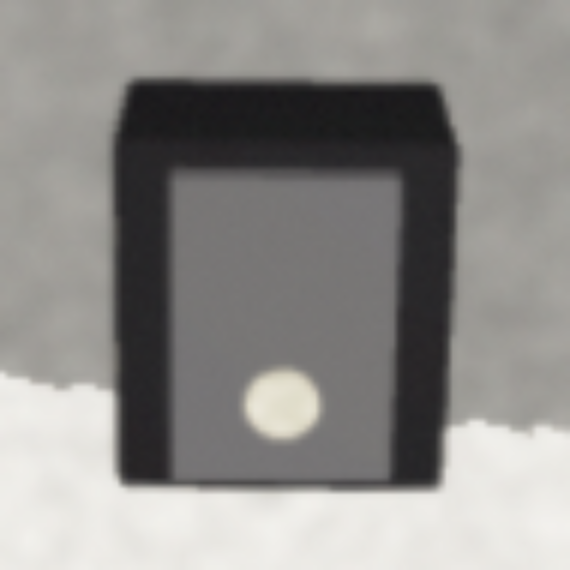

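```bash
python3 - <<'E'
from h import *
s=robot.get_state()
P=np.array([toch(wpt((np.array(p)+.5)/6-.5+[230,180],.134,s)) for p in [(115,138),(458,145),(440,487),(121,485)]]);print(P.round(4),P.mean(0))
rel((-.112+.0045,.0065),.16)
E
```

```text
[[-0.1372  0.0316  0.134 ]
 [-0.0932  0.0353  0.134 ]
 [-0.0887 -0.014   0.134 ]
 [-0.1325 -0.0182  0.134 ]] [-0.11290593  0.00867082  0.134     ]
t 2.6 tcp [0.4506 0.081  0.2311] yaw y 16.91 need units [-0.657  0.231  1.776] force [ 0.46 -0.06  0.83] 1.0008082880042504
tcp in chute -0.1194 0.0317 0.2311
```

The wrist view puts the cartridge top at pixels (249,203) to (303,261). That gives chute (-113, +6.5) mm with about 5.5° of turn, which agrees with the top view to 5 mm. The open fingertips sit about 14 mm behind the TCP. Next I centre over the cartridge and descend.

Request:
send_rows(
  rows=[
    [-0.33,0.115,0,0,0,0,100],
    [-0.33,0.115,0,0,0,0,100],
    [0,0,0,0,0,0,100],
    [0,0,0.45,0,0,0,100],
    [0,0,0.45,0,0,0,100],
    [0,0,0.45,0,0,0,100],
    [0,0,0.45,0,0,0,100],
    [0,0,0,0,0,0,100],
  ],
)

```text
clock: 3.4
tool_pos: [0.4656, 0.0589, 0.1571]
tcp_rot: [[-0.291, 0.957, -0.004], [0.957, 0.291, -0.0], [0.001, -0.004, -1.0]]
force: [-0.0, -0.5, 0.4]
gripper_width: 1.002
```

```bash
python3 - <<'E'
from h import *
rel((-.113+.0045,.0068),.095)
im=robot.grab_frame("wrist");cv2.imwrite("pics/w2.png",im[:,:,::-1])
E
```

```text
t 3.4 tcp [0.4656 0.0589 0.1571] yaw y 16.94 need units [-0.009  0.014  1.552] force [-0.03 -0.46  0.43] 1.002322346360552
tcp in chute -0.1089 0.0071 0.1571
```

View pics/w2.png

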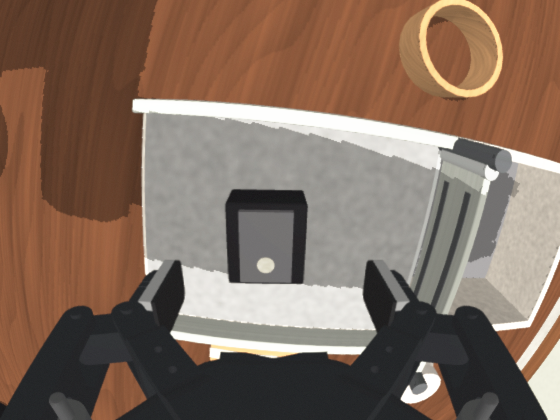

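Request:
send_rows(
  rows=[
    [0,0,0.3,0,0,0,100],
    [0,0,0.3,0,0,0,100],
    [0,0,0.3,0,0,0,100],
    [0,0,0.3,0,0,0,100],
    [0,0,0.2,0,0,0,100],
    [0,0,0.15,0,0,0,100],
    [0,0,0,0,0,0,100],
    [0,0,0,0,0,0,100],
  ],
)

```text
clock: 4.25
tool_pos: [0.4672, 0.0589, 0.0974]
tcp_rot: [[-0.291, 0.957, 0.0], [0.957, 0.291, 0.0], [-0.0, 0.0, -1.0]]
force: [-0.1, -0.8, -0.3]
gripper_width: 1.004
```

```bash
python3 - <<'E'
from h import *
rel((-.113+.0045,.0068),.095)
im=robot.grab_frame("wrist");cv2.imwrite("pics/w3.png",im[:,:,::-1])
im=robot.grab_frame("scene");cv2.imwrite("pics/s3.png",cv2.resize(im[130:270,150:340],None,fx=4,fy=4,interpolation=cv2.INTER_CUBIC)[:,:,::-1])
E
```

```text
t 4.25 tcp [0.4672 0.0589 0.0974] yaw y 16.9 need units [ 0.004 -0.031  0.061] force [-0.12 -0.8  -0.34] 1.0042012588030518
tcp in chute -0.1073 0.0068 0.0974
```

View pics/w3.png

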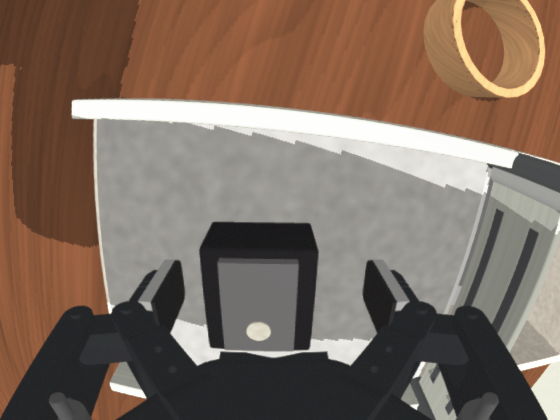

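View pics/s3.png

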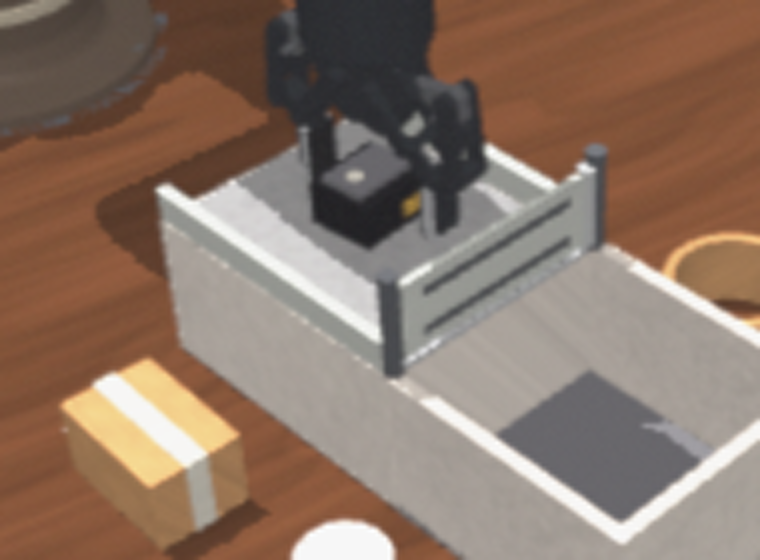

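Request:
send_rows(
  rows=[
    [0,0,-0.1,0,0,0,100],
    [-0.01,0.1,0,0,0,0,100],
    [-0.02,0.2,0,0,0,0,100],
    [-0.02,0.2,0,0,0,0,100],
    [-0.02,0.2,0,0,0,0,100],
    [-0.02,0.2,0,0,0,0,100],
    [-0.02,0.2,0,0,0,0,100],
    [-0.01,0.1,0,0,0,0,100],
  ],
)

```text
clock: 5.15
tool_pos: [0.515, 0.0684, 0.1011]
tcp_rot: [[-0.291, 0.957, -0.001], [0.957, 0.291, 0.0], [0.0, -0.001, -1.0]]
force: [-3.5, 0.3, 2.8]
gripper_width: 1.002
```

```bash
cat > look.py <<'E'
from h import *
import sys
rel((.029,.0068),.1)
im=robot.grab_frame("wrist");cv2.imwrite(f"pics/w{sys.argv[1]}.png",im[:,:,::-1])
im=robot.grab_frame("scene");cv2.imwrite(f"pics/s{sys.argv[1]}.png",cv2.resize(im[130:290,170:360],None,fx=3.7,fy=3.7,interpolation=cv2.INTER_CUBIC)[:,:,::-1])
E
python3 look.py 4
```

```text
t 5.15 tcp [0.515  0.0684 0.1011] yaw y 16.91 need units [-0.241  2.175  0.027] force [-3.45  0.33  2.84] 1.0022860096568904
tcp in chute -0.0585 0.0072 0.1011
```

View pics/w4.png

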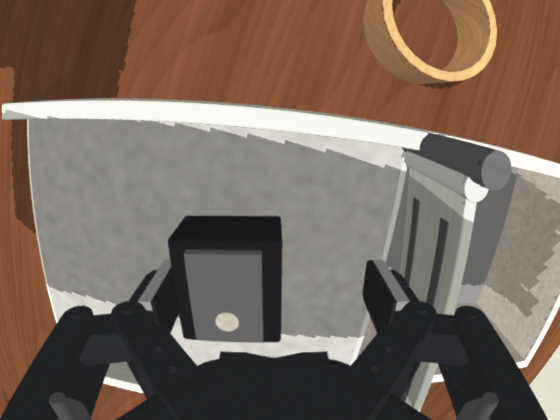

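View pics/s4.png

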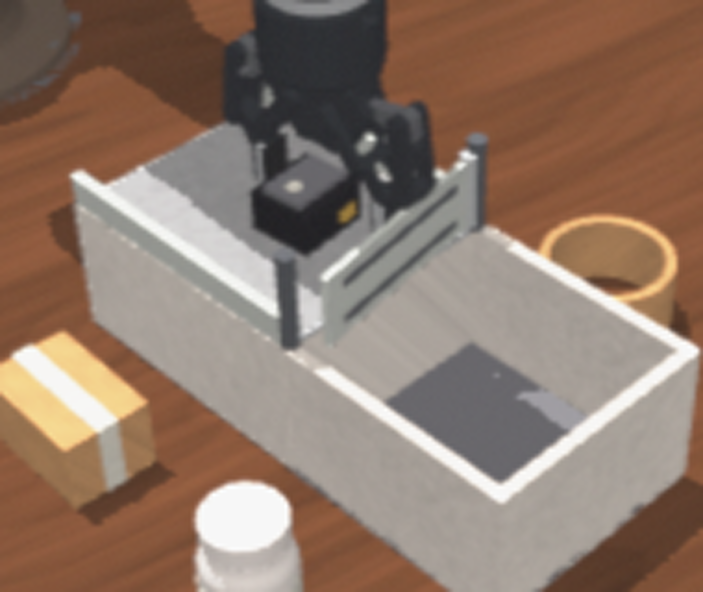

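```bash
python3 - <<'E'
from h import *
for d in (.057,.065,.075):
  for z in (.12,.14,.15,.16,.17):
    t=np.array([.515,.0684]);u=np.array([.957,.291]);n=np.array([-.291,.957])
    p=np.array([*(t+d*u),z]); print(d,z,((proj("scene",p)[0]-[170,130])*3.7).round(), wproj((.013,d,.101-z)).round())
E
python3 - <<'E'
import cv2
a=cv2.imread("pics/s4.png")[90:290,220:500];cv2.imwrite("pics/s4z.png",cv2.resize(a,None,fx=2.8,fy=2.8))
a=cv2.imread("pics/w4.png")[240:420,340:560];cv2.imwrite("pics/w4z.png",cv2.resize(a,None,fx=3.3,fy=3.3))
E
```

```text
0.057 0.12 [401. 248.] [399. 256.]
0.057 0.14 [401. 221.] [415. 278.]
0.057 0.15 [401. 208.] [425. 292.]
0.057 0.16 [401. 194.] [436. 307.]
0.057 0.17 [400. 180.] [448. 324.]
0.065 0.12 [412. 253.] [414. 255.]
0.065 0.14 [412. 226.] [433. 277.]
0.065 0.15 [411. 213.] [443. 290.]
0.065 0.16 [411. 199.] [455. 304.]
0.065 0.17 [411. 185.] [468. 321.]
0.075 0.12 [425. 260.] [433. 254.]
0.075 0.14 [425. 233.] [453. 275.]
0.075 0.15 [425. 219.] [464. 287.]
0.075 0.16 [425. 205.] [477. 301.]
0.075 0.17 [425. 191.] [491. 316.]
```

View pics/s4z.png

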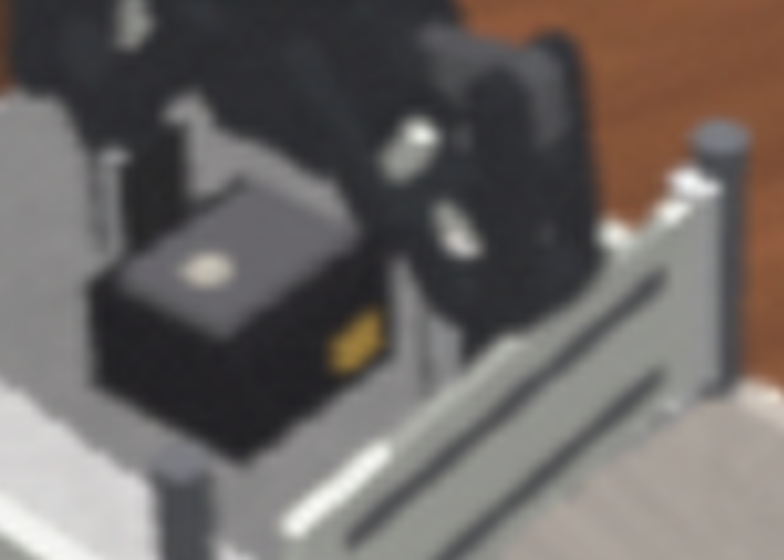

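View pics/w4z.png

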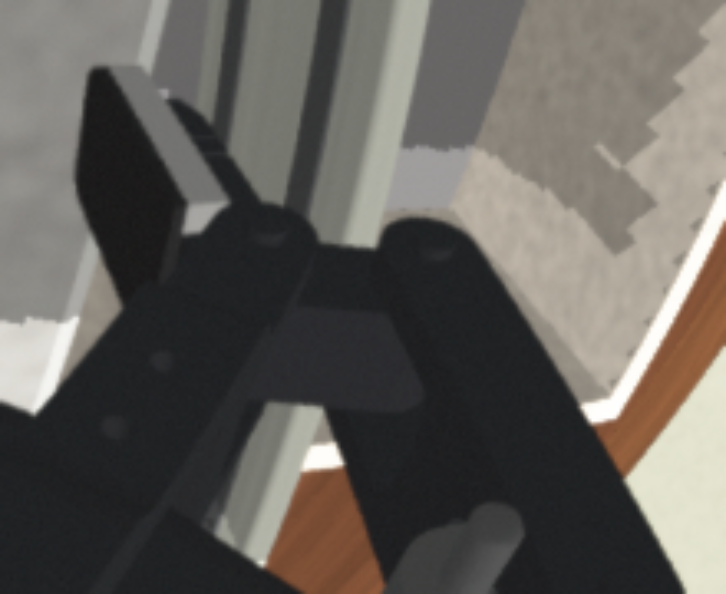

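```bash
python3 - <<'E'
from h import *
for th in (.1,.15,.2,.25,.3,.35):
    p=pl([[.14*np.sin(th),.07-.14*np.cos(th),.156]],Q); print(th,((proj("scene",p)[0]-[170,130])*3.7).round(), "front face x at y=.013:",((.057*np.tan(th)-.0025/np.cos(th))).round(4))
E
```

```text
0.1 [314. 276.] front face x at y=.013: 0.0032
0.15 [324. 281.] front face x at y=.013: 0.0061
0.2 [334. 285.] front face x at y=.013: 0.009
0.25 [345. 290.] front face x at y=.013: 0.012
0.3 [356. 294.] front face x at y=.013: 0.015
0.35 [367. 297.] front face x at y=.013: 0.0181
```

Request:
send_rows(
  rows=[
    [0,0,-0.08,0,0,0,100],
    [0,0,-0.08,0,0,0,100],
    [0,0,0,0,0,0,100],
    [0,0,0,0,0,0,100],
    [0,0,0,0,0,0,100],
    [0,0,0,0,0,0,100],
    [0,0,0,0,0,0,100],
    [0,0,0,0,0,0,100],
  ],
)

```text
clock: 6.05
tool_pos: [0.5145, 0.0682, 0.1078]
tcp_rot: [[-0.291, 0.957, 0.0], [0.957, 0.291, 0.0], [-0.0, 0.0, -1.0]]
force: [-1.3, -1.1, 2.1]
gripper_width: 1.003
```

```bash
python3 look.py 5
python3 - <<'E'
import cv2
a=cv2.imread("pics/s5.png")[90:370,220:500];cv2.imwrite("pics/s5z.png",cv2.resize(a,None,fx=2.1,fy=2.1))
E
```

```text
t 6.05 tcp [0.5145 0.0682 0.1078] yaw y 16.9 need units [-0.239  2.188  0.196] force [-1.3  -1.11  2.11] 1.0030198405145627
tcp in chute -0.059 0.0071 0.1078
```

View pics/s5z.png

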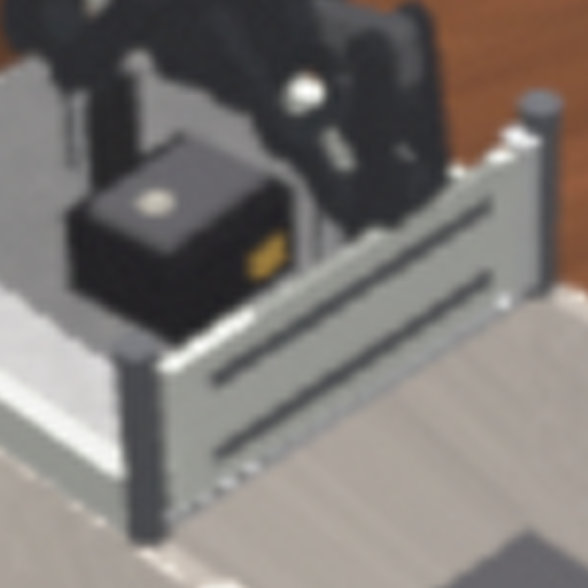

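View pics/w5.png

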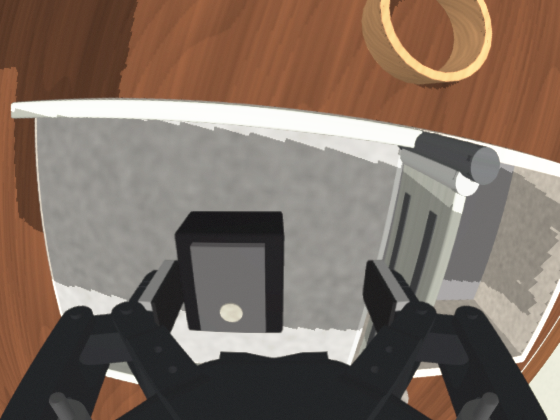

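Request:
send_rows(
  rows=[
    [0,0,-0.05,0,0,0,100],
    [-0.015,0.15,0,0,0,0,100],
    [-0.02,0.2,0,0,0,0,100],
    [-0.02,0.2,0,0,0,0,100],
    [-0.02,0.2,0,0,0,0,100],
    [-0.02,0.2,0,0,0,0,100],
    [-0.02,0.2,0,0,0,0,100],
    [-0.01,0.1,0,0,0,0,100],
  ],
)

```text
clock: 6.95
tool_pos: [0.5648, 0.078, 0.1095]
tcp_rot: [[-0.291, 0.957, 0.0], [0.957, 0.291, -0.0], [-0.0, 0.0, -1.0]]
force: [-2.2, -1.6, 0.2]
gripper_width: 1.0
```

```bash
python3 look.py 6
```

```text
t 6.95 tcp [0.5648 0.078  0.1095] yaw y 16.9 need units [-0.107  0.912  0.238] force [-2.16 -1.56  0.17] 1.000065241222379
tcp in chute -0.0077 0.0072 0.1095
```

View pics/s6.png

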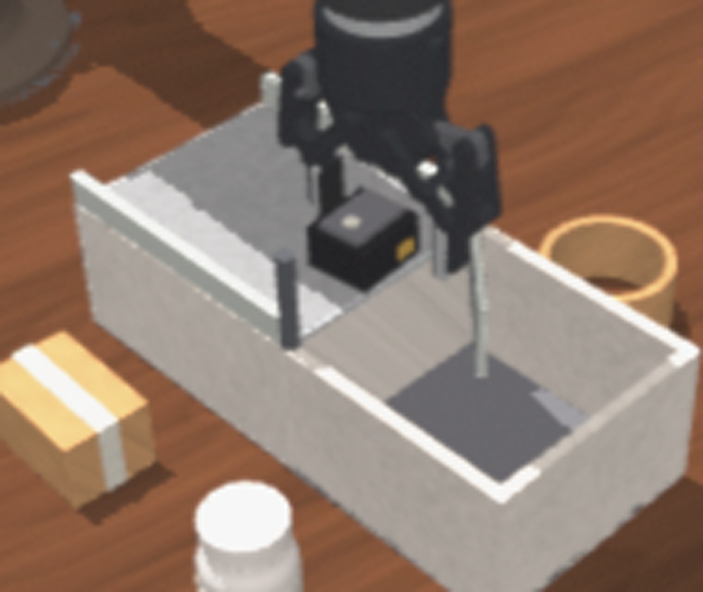

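View pics/w6.png

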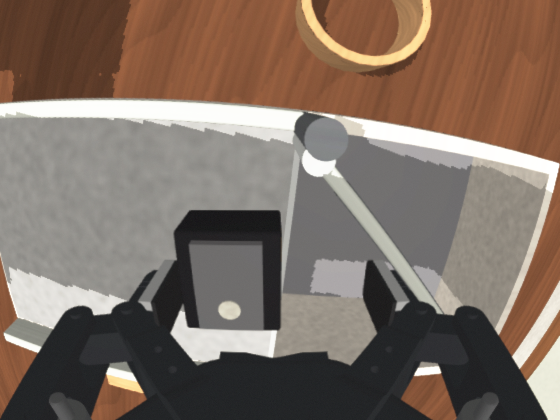

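Request:
send_rows(
  rows=[
    [-0.015,0.15,0,0,0,0,100],
    [-0.015,0.15,0,0,0,0,100],
    [-0.015,0.15,0,0,0,0,100],
    [-0.015,0.15,0,0,0,0,100],
    [-0.015,0.15,0,0,0,0,100],
    [-0.015,0.15,0,0,0,0,100],
    [-0.015,0.15,0,0,0,0,100],
    [0,0,0,0,0,0,100],
  ],
)

```text
clock: 7.85
tool_pos: [0.6064, 0.0863, 0.1097]
tcp_rot: [[-0.291, 0.957, 0.001], [0.957, 0.291, -0.0], [-0.0, 0.001, -1.0]]
force: [1.1, -2.5, -0.4]
gripper_width: 0.998
```

```bash
python3 look.py 7
```

```text
t 7.85 tcp [0.6064 0.0863 0.1097] yaw y 16.9 need units [-0.003 -0.143  0.241] force [ 1.14 -2.46 -0.45] 0.9984423047688047
tcp in chute 0.0346 0.0075 0.1097
```

View pics/s7.png

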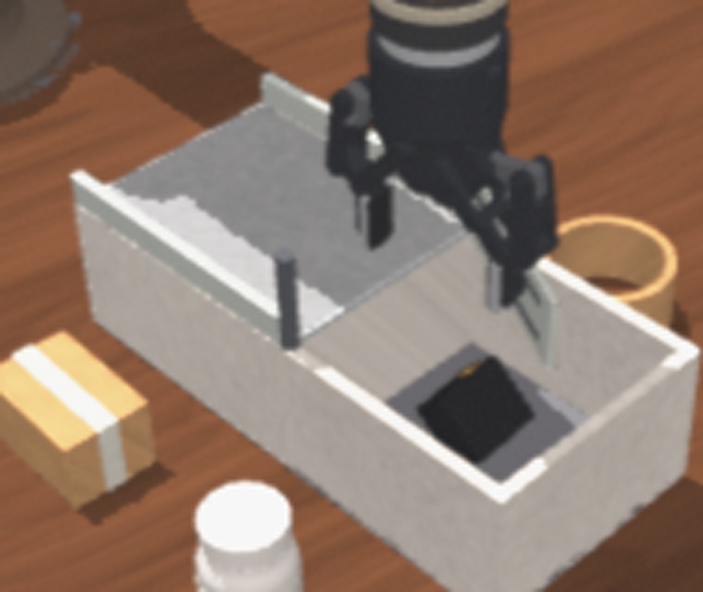

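View pics/w7.png

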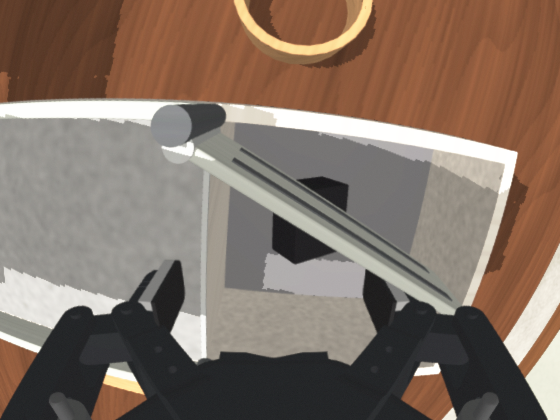

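The cartridge is in the well, near scene-crop pixel (475,405), and the finger still holds the gate at about 1 rad. I'll wait briefly, then draw back so the gate follows and shuts.

Request:
send_rows(
  rows=[
    [0,0,0,0,0,0,100],
    [0,0,0,0,0,0,100],
    [0,0,0,0,0,0,100],
    [0.02,-0.2,0,0,0,0,100],
    [0.03,-0.3,0,0,0,0,100],
    [0.03,-0.3,0,0,0,0,100],
    [0.03,-0.3,0,0,0,0,100],
    [0.03,-0.3,0,0,0,0,100],
  ],
)

```text
clock: 8.75
tool_pos: [0.5483, 0.0749, 0.1098]
tcp_rot: [[-0.291, 0.957, -0.0], [0.957, 0.291, -0.0], [-0.0, -0.0, -1.0]]
force: [-0.4, -2.1, 0.3]
gripper_width: 0.999
```

Request:
send_rows(
  rows=[
    [0.03,-0.3,0,0,0,0,100],
    [0.03,-0.3,0,0,0,0,100],
    [0.03,-0.3,0,0,0,0,100],
    [0.03,-0.3,0,0,0,0,100],
    [0.03,-0.3,0,0,0,0,100],
    [0.03,-0.3,0,0,0,0,100],
    [0,0,0,0,0,0,100],
    [0,0,0,0,0,0,100],
  ],
)

```text
clock: 9.55
tool_pos: [0.479, 0.0613, 0.11]
tcp_rot: [[-0.291, 0.957, 0.001], [0.957, 0.291, 0.0], [-0.0, 0.001, -1.0]]
force: [-0.6, 0.3, 1.0]
gripper_width: 0.998
```

Request:
send_rows(
  rows=[
    [0,0,-0.4,0,0,0,100],
    [0,0,-0.6,0,0,0,100],
    [0,0,-0.6,0,0,0,100],
    [0,0,-0.6,0,0,0,100],
    [0,0,-0.6,0,0,0,100],
    [0,0,-0.4,0,0,0,100],
    [0,0,0,0,0,0,100],
    [0,0,0,0,0,0,100],
  ],
)

```text
clock: 10.35
tool_pos: [0.4794, 0.0613, 0.2372]
tcp_rot: [[-0.291, 0.957, 0.0], [0.957, 0.291, 0.0], [0.0, 0.0, -1.0]]
force: [1.6, 0.6, -0.9]
gripper_width: 0.998
```

```bash
python3 look.py 8; python3 -c "
from h import *
im=robot.grab_frame('top');cv2.imwrite('pics/t8.png',im[:,:,::-1])"
```

```text
t 10.35 tcp [0.4794 0.0613 0.2372] yaw y 16.91 need units [-0.328  3.076  3.431] force [ 1.57  0.63 -0.93] 0.9979080434621267
tcp in chute -0.0948 0.0069 0.2372
```

View pics/s8.png

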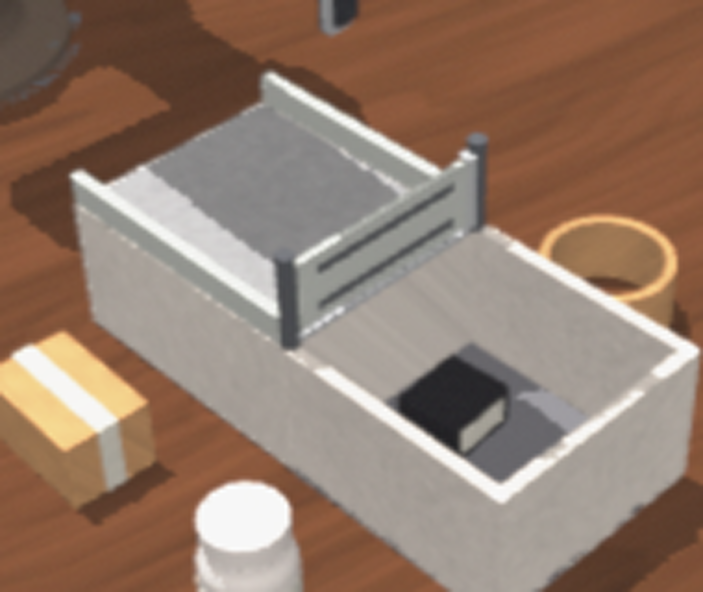

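View pics/t8.png

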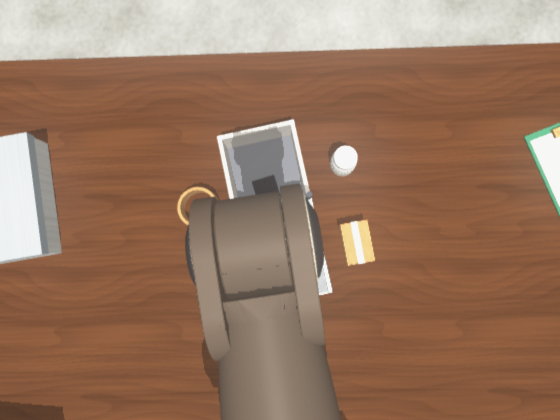

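The gate is shut and the cartridge lies on its side on the well floor, near scene-crop (455,400). The tape roll, jar and carton sit at the same pixels as before. I'm handing in.

```bash
python3 -c "
from h import *
print(robot.finish_job())"
```

```text
the job is handed in; nothing more can be done
None
```

The used cartridge is in the well, the gate is shut, and the job was handed in at about 10.4 s of the 35 s allowed. No verdict came back, so what follows rests on my own measurements and pictures.

**What I did:** I put the open fingers either side of the cartridge, with the jaws along the lane. In one straight push, the front finger opened the gate while the rear finger slid the cartridge over the edge. I then drew back so the gate followed the finger shut, and lifted clear.

**Last checks:**
- **Opening:** with the cartridge still on the deck, the gate stood at roughly 0.8 rad. It was at roughly 1.0 rad, still held by the finger, when I saw the cartridge in the well. Both angles are estimates from the pictures and finger positions.
- **Cartridge and gate:** the pictures showed clear space between them throughout.
- **End state:** in the final pictures the gate is shut, the cartridge lies on its side on the well floor, and the gripper is clear of everything. The tape roll (partly hidden in the top view), jar and carton look unmoved.

**What didn't go to plan or disagreed:**
- On the first push, the finger's outer linkage touched the top of the gate and opened it about 0.17 rad. I raised the tool about 8 mm, the gate swung shut again, and I then pushed with the finger itself.
- I couldn't measure whether the gate's contact was on the finger or on the linkage; I judged it from the pictures.
- The top and wrist cameras disagreed by about 5 mm on the cartridge's sideways position. I used a value between them.

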